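# Clear the hotplate after an ignition

## Robot

A 6-joint arm with a two-finger parallel gripper is mounted at the origin on the work surface. World frame = base frame: x ahead of the robot, y to its left, z up, the work surface at z = 0. Lengths are in m, angles in degrees, forces in N, time in s.
With the tool pointing down it reaches from about 0.3 to 0.75 m from the base axis. Payload 8.5 kg.
Tool frame: the origin (TCP) lies at the very end of the fingers, on their centre line; the grasp point (between the pads) lies env.tcp_to_grasp behind it (env.tcp_to_grasp is the distance from the TCP to the grasp point, in m); z points along the fingers, y is the line along which they close (so a half turn about z gives the same grasp; the last joint's range is limited). The gripper opens to 88 mm and grips with 3 to 60 N. Pads are 18 mm wide; open, the fingers measure 123 mm over their backs; the gripper's body (75 mm by 187 mm) begins 45 mm behind the grasp point.
Start: joints at [-86.591, 21.807, 74.336, -0, 83.858, -12.336], TCP at [0.149, -0.529, 0.239] pointing down, gripper open.
Joint ranges: [-178.18, 178.18], [-50.72, 133.34], [12.68, 142.11], [-81.47, 261.47], [9.98, 163.14], [-165.26, 165.26]. Speed limits (degrees/s): [136.94, 136.94, 180, 180, 180, 180].

## Interface

Orientations are given as a 3x3 rotation matrix whose columns are the frame's x, y, z axes.
In Python, from workcell import env, claw, vision, job, finder gives the robot as it stands. The module is installed in compiled form; this text tells all that it offers. Calls block until the motion is done:
- env.reach(position, orientation): joint-space move of the TCP to a pose.
- env.line_to(position, feed=0.15, frame=None): straight line of the TCP; frame=None keeps the orientation; feed is the mean speed in m/s.
- env.movej(angles): joint-space move.
- claw.grip(opening, effort=None): finger opening in m; effort is the grip in N (None keeps the last); returns when the fingers have stopped.
- env.wait(seconds).
- env.inverse_kinematics(position, orientation): joint angles nearest the present ones, or None.
- env.read_state(): the state.
- vision.capture(name): name is "scene" or "top"; returns the picture (420x560x3 uint8, red, green, blue); there is no depth.
- vision.camera_params(name): a dict with "fx", "fy", "cx", "cy" (pixels), "R" (3x3) and "t" (3): a world point X has camera coordinates R X + t. Camera axes: x right, y down, z forward; pixel columns grow to the right and rows downward; lengths in m; the calibration is good to about 2 mm. A picture is of the moment at which its call begins. camera_params takes no time and is no camera call.
A pose or a line that the arm cannot do raises env.IKError and nothing moves.
- job.job_done(): hands the job in; it is judged then, once.
Trained networks look in the newest picture that a camera, given by its name, has taken for a name from the list of things; names that differ only in an ending like _2 or _b are one class to them, and where a whole thing is asked for, a point or a joint stands for the part that bears it (a point fixed in the world has none). Each returns a list of dicts, best first, with "conf" (0 to 1); they miss things now and then, are a little off and sometimes report something else, mostly with a low value. They report only what shows in the picture. A call takes as long as a camera call. They do not tell look-alikes from the thing itself.
- finder.recognise(camera, target): "xy" ([column, row] as shares, 0 to 1, of the picture: columns of its width, rows of its height, amid what is visible of it).
- finder.outline_of(camera, target): "region" (420x560 bool, what is visible of it) and "xy" ([column, row] as shares, 0 to 1, of the picture: columns of its width, rows of its height, amid what is visible of it).
- finder.mark_of(camera, target): "xy" ([column, row] as shares, 0 to 1, of the picture: columns of its width, rows of its height: a listed point, or the origin of a listed thing).
The state is a dict: "time_s": time; "qpos": joint angles; "dq": joint speeds; "joint_torque": joint torques, N m; "tool_pos": TCP position; "orientation": TCP orientation; "force": force on the tool from outside, world axes, zero at the start; "torque": the same for the moment, N m; "opening": finger opening in m; "finger_force": force on a finger pad.
Only numpy, scipy, OpenCV 4.12 (cv2) and the standard library are available. Lean on these libraries where they do the work, as an engineer would, in place of code of your own. Each camera call takes 0.05 s, during which the arm holds its last target. There are 200 camera calls.

## Task

The crucible set-up on the small hotplate has cooled: take it apart from the top down, one piece at a time, finishing with each piece before touching the next. Stand the brass weight in the round well of the wooden holder, lay the white cover flat in the middle of the round cork mat, stand the clay crucible in the middle of the balance's round steel pan, and stand the aluminium block in the middle of the square white tile. Set everything down gently, keep the crucible upright and leave the jar and the mortar where they are.

Things in the scene. Friction and masses are not known exactly. Their poses are not given: they have to be found in the camera images.
- weight_c (a point): Brass laboratory weight, about 140 g, the topmost piece of the stack: a round body 26 mm in diameter and 26 mm high with a narrow neck and a knob 18 mm in diameter above it, 44 mm high in all. The point is at its centre, 22 mm above its underside; z is up. At the start it stands on the cover.
- cover_c (a point): White porcelain cover, a plain flat disc 40 mm in diameter and 14 mm thick, about 50 g. The point is at its centre, 7 mm above its underside; z is up. At the start it lies on the rim of the crucible, under the weight; it is narrower than the crucible, so the fingertips must stay above the crucible's rim.
- crucible_c (a point): Thick-walled reddish clay crucible, an upright straight-sided round pot 54 mm in outside diameter and 44 mm high, wall 9 mm, about 150 g. The point is at its centre, 22 mm above its underside; z is up. At the start it stands on the aluminium block, under the cover.
- block_c (a point): Solid round aluminium heating block, 66 mm in diameter and 30 mm high, about 280 g. The point is at its centre, 15 mm above its underside; z is up. At the start it is the lowest piece of the stack, on the flat dark top (118 mm square, 60 mm above the work surface) of a fixed hotplate with a white 130 mm square body. The pieces of the stack are centred on one another to within about 5 mm; the stack is 132 mm high and its top is 192 mm above the work surface.
- well (a point): Fixed wooden holder, a low block 70 mm square and 12 mm high with one round well 48 mm in diameter and 4 mm deep in its top. The point is the centre of the well's floor, 8 mm above the work surface. Place of the brass weight.
- mat_top (a point): Fixed round cork mat, 80 mm in diameter, 6 mm high. The point is the centre of its top. Place of the cover.
- pan (a point): Centre of the top of the balance's round steel pan, 84 mm in diameter, 46 mm above the work surface. The balance is fixed; its white body is 140 x 110 mm and 34 mm high, its display on the side towards the robot; the pan's centre lies 12 mm beyond the middle of the body along its x. The pan does not move. Place of the crucible.
- slab_top (a point): Fixed square white ceramic tile, 100 mm square, 8 mm high. The point is the centre of its top. Place of the aluminium block.
- jar_c (a point): Bystander: white plastic jar with screw cap, 56 mm in diameter, 65 mm high; the point is half-way up. To be left alone.
- mortar_c (a point): Bystander: white porcelain mortar bowl, 66 mm in diameter, 50 mm high; the point is half-way up. To be left alone.
Things that resemble listed ones, but are neither listed nor needed, are in the scene too. Leave any green, purple or red look-alike of the part that bears block_c alone.

How it is judged:
By the outcome, as a careful person would: the job done as asked, in the order asked, and still so for the second after the job is handed in, with the robot touching nothing.
It also fails if it takes over 128 s, if anything falls off the work surface, if the arm or the gripper's body presses on something with over 40 N, if the wrist force passes 120 N, or if a joint passes its speed limit or range.

## Working session

There is one attempt and no reset: what is moved stays moved. The work goes in short steps, each a Python script; the robot and the scene stay as the last script left them, time stands still between calls to the robot, and variables do not carry over. Pictures are saved under pics/ and viewed, at most 14 in all, crops included, and the job is handed in when it is done.

```bash
mkdir -p pics
cat > h.py <<'E'
import numpy as np, cv2
from workcell import env, claw, vision, job, finder
def save(cam,name,crop=None,scale=1):
    im=vision.capture(cam)
    if crop: c0,r0,c1,r1=crop; im=im[r0:r1,c0:c1]
    if scale!=1: im=cv2.resize(im,None,fx=scale,fy=scale,interpolation=cv2.INTER_CUBIC)
    cv2.imwrite('pics/'+name,im[:,:,::-1])
def ray(cam,px):
    p=vision.camera_params(cam); R=np.array(p['R']);t=np.array(p['t'])
    d=R.T@np.array([(px[0]-p['cx'])/p['fx'],(px[1]-p['cy'])/p['fy'],1]); return -R.T@t,d
def atz(cam,px,z):
    o,d=ray(cam,px); return o+d*(z-o[2])/d[2]
def proj(cam,X):
    p=vision.camera_params(cam); c=np.array(p['R'])@np.array(X)+np.array(p['t'])
    return np.array([p['fx']*c[0]/c[2]+p['cx'],p['fy']*c[1]/c[2]+p['cy']])
def marks(cam,n): return [(round(m['conf'],2),np.array(m['xy'])*[560,420]) for m in finder.mark_of(cam,n)]
E
python3 - <<'E'
from h import *
np.set_printoptions(precision=3,suppress=True)
save('scene','s0.png');save('top','t0.png')
print(env.tcp_to_grasp, env.read_state())
for c in('scene','top'):
    p=vision.camera_params(c);print(c,-np.array(p['R']).T@p['t'],np.array(p['R'])[2],p['fx'])
Z=dict(weight_c=.170,cover_c=.141,crucible_c=.112,block_c=.075,well=.008,mat_top=.006,pan=.046,slab_top=.008,jar_c=.0325,mortar_c=.025)
for n,z in Z.items():
    for c in('scene','top'):
        print(n,c,[(k,x.round(1),atz(c,x,z)[:2]) for k,x in marks(c,n)[:4]])
E
```

```text
0.0187 {'time_s': 0.1, 'qpos': array([-86.594,  21.84 ,  74.377,  -0.001,  83.855, -12.336]), 'dq': array([ 0.024, -0.019, -0.075, -0.068,  0.04 ,  0.03 ]), 'joint_torque': array([  0.004, -43.864, -22.492,   0.071,   0.034,  -0.   ]), 'tool_pos': array([ 0.149, -0.529,  0.238]), 'orientation': array([[ 0.962,  0.271, -0.   ],
       [ 0.271, -0.962,  0.001],
       [ 0.   , -0.001, -1.   ]]), 'force': array([ 0.62 ,  0.639, -0.192]), 'torque': array([0.011, 0.002, 0.049]), 'finger_force': 0.0, 'opening': 0.08797625705749201}
scene [0.97  0.399 0.971] [-0.424 -0.398 -0.813] 510.03958200467065
top [0.324 0.006 1.388] [ 0.135 -0.016 -0.991] 545.1472296249277
weight_c scene []
weight_c top [(0.61, array([209. , 225.3]), array([0.442, 0.148]))]
cover_c scene [(0.7, array([366.4, 227.1]), array([0.443, 0.147]))]
cover_c top [(0.53, array([207.5, 226. ]), array([0.443, 0.155])), (0.35, array([329. , 121.5]), array([ 0.691, -0.126]))]
crucible_c scene []
crucible_c top [(0.77, array([208.6, 226.7]), array([0.444, 0.156]))]
block_c scene [(0.91, array([303.5, 223.8]), array([0.488, 0.026])),
[... 618 characters left out ...]
ay([165.8, 165.1]), array([0.613, 0.281]))]
pan scene [(0.65, array([252.5, 262.3]), array([0.618, 0.003]))]
pan top [(0.58, array([271.7, 156.7]), array([0.627, 0.009])), (0.34, array([209.8, 229.3]), array([0.444, 0.161])), (0.24, array([331.7, 230.1]), array([ 0.442, -0.14 ]))]
slab_top scene [(0.62, array([264.6, 192.1]), array([ 0.449, -0.13 ]))]
slab_top top [(0.9, array([331.6, 230.2]), array([ 0.445, -0.144]))]
jar_c scene [(0.87, array([265.6, 348.6]), array([0.727, 0.149]))]
jar_c top []
mortar_c scene [(0.72, array([172.8, 256.8]), array([ 0.719, -0.138])), (0.25, array([163. , 192.4]), array([ 0.625, -0.289]))]
mortar_c top [(0.77, array([328.2, 123.2]), array([ 0.72 , -0.137]))]
```

View pics/s0.png

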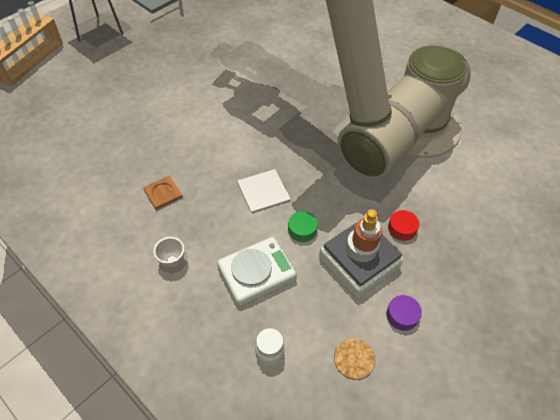

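View pics/t0.png

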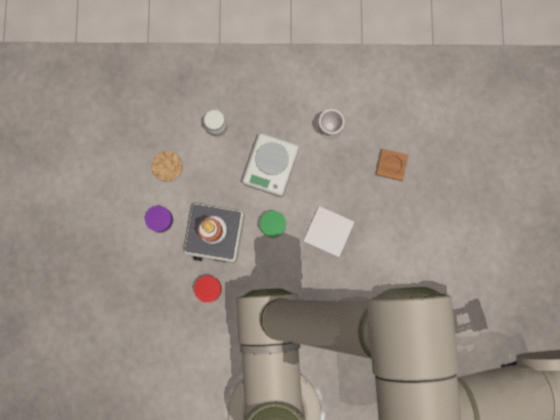

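The stack is at scene (367,235) and top (210,230). Block look-alikes, in scene/top pixels, are green (303,225)/(272,223), red (404,224)/(207,289) and purple (404,312)/(159,219). I want the silver block under the crucible, on the hotplate. Next I check that choice and the places in rectified close crops.

```bash
cat >> h.py <<'E'
def rect(cam,im,c,z,half=.07,n=200):
    # crop of plane z: column -> +x, row -> -y, cross at c
    q=np.float32([proj(cam,[c[0]+a*half,c[1]+b*half,z]) for a,b in((-1,1),(1,1),(1,-1),(-1,-1))])
    H=cv2.getPerspectiveTransform(q,np.float32([[0,0],[n,0],[n,n],[0,n]]))
    return cv2.warpPerspective(im,H,(n,n),flags=cv2.INTER_CUBIC)
def panels(specs,name,n=200):
    rows=[]
    for cam in('scene','top'):
        im=vision.capture(cam); r=[]
        for c,z,rad,half in specs:
            p=rect(cam,im,c,z,half,n).copy(); k=n/2
            cv2.circle(p,(int(k),int(k)),int(round(rad*k/half)),(0,0,255),1); cv2.drawMarker(p,(int(k),int(k)),(0,0,255),0,8)
            r.append(p)
        rows.append(np.hstack(r))
    cv2.imwrite('pics/'+name,np.vstack(rows)[:,:,::-1])
E
python3 - <<'E'
from h import *
panels([((.612,-.3025),.012,.024,.06),((.6135,.2775),.006,.04,.06),((.622,.006),.046,.042,.06),((.447,-.137),.008,.05,.06)],'places.png')
panels([((.443,.15),.192,.009,.04),((.443,.15),.148,.02,.04),((.443,.15),.134,.027,.05),((.443,.15),.090,.033,.05)],'stack.png')
E
```

```text
(no output)
```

View pics/places.png

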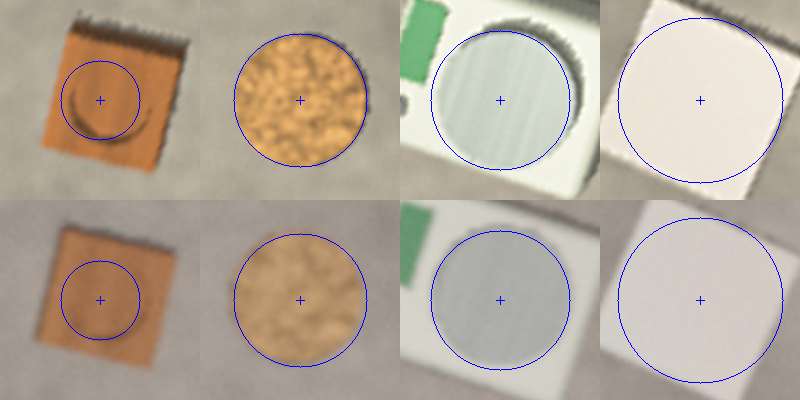

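View pics/stack.png

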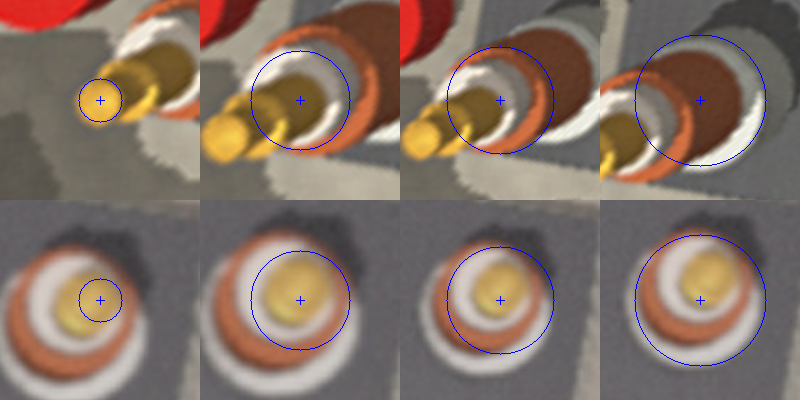

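The places match within 2 mm, except the well, which I move to (0.6175, -0.302). The crops confirm the silver block under the orange crucible. Its centre is about (0.4405, 0.1495), with the two cameras differing by up to 4 mm in x. Weight first: go above it and look.

```bash
cat >> h.py <<'E'
R0=np.array([[1.,0,0],[0,-1,0],[0,0,-1]])
P=dict(well=(.6175,-.302),mat=(.6135,.2775),pan=(.622,.006),slab=(.447,-.137))
def st():
    s=env.read_state(); print('t',round(s['time_s'],1),'tcp',s['tool_pos'].round(4),'F',s['force'].round(1),'open',round(s['opening'],4),'ff',round(float(s['finger_force']),1))
E
python3 - <<'E'
from h import *
x,y=.440,.149
for p in [(x,y,.26),(x,y,.157)]+[(*v,.25) for v in P.values()]: print(env.inverse_kinematics(p,R0))
p=env.read_state()['tool_pos']
env.line_to([p[0],p[1],.29],feed=.15); env.reach([x,y,.29],R0); env.line_to([x,y,.21],feed=.15)
claw.grip(.060,10); st()
save('scene','a1.png',(290,140,450,300),3.5)
E
```

```text
[ 4.05663468e+00  1.22307701e+01  8.47608698e+01 -2.54444375e-14
  8.30083600e+01  9.40566347e+01]
[ 4.05663468e+00  1.82131822e+01  9.50583314e+01 -2.54444375e-14
  6.67284864e+01  9.40566347e+01]
[-3.59040306e+01  3.62001013e+01  4.74299769e+01 -2.54444375e-14
  9.63699218e+01  5.40959694e+01]
[ 1.42885906e+01  3.45543650e+01  5.05002281e+01 -2.54444375e-14
  9.49454069e+01  1.04288591e+02]
[-1.03358024e+01  2.88642351e+01  6.07115562e+01 -2.54444375e-14
  9.04242087e+01  7.96641976e+01]
[-3.15955545e+01  1.29808992e+01  8.54638828e+01 -2.54444375e-14
  8.15552180e+01  5.84044455e+01]
t 5.7 tcp [0.44   0.149  0.2101] F [-0.  -0.4 -0. ] open 0.0597 ff 0.0
```

View pics/a1.png

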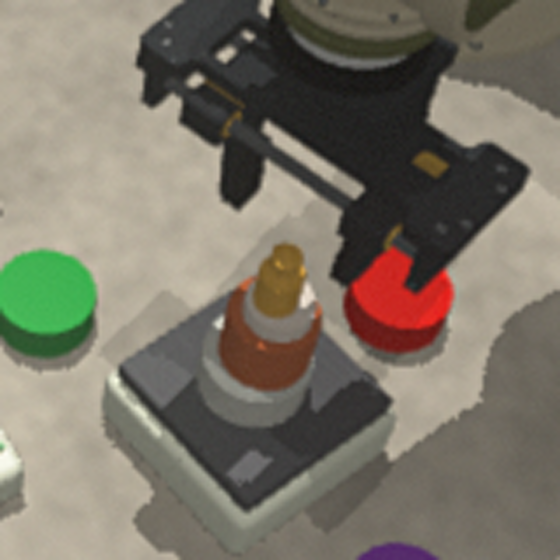

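The view shows the fingertips at crop (240,205) and (345,280). Their midpoint is just above the knob at (288,250), so they are centred. Next I grip the weight and lift it.

Run:
```python
from h import *
x,y=.440,.149
env.line_to([x,y,.157],feed=.08); st()
claw.grip(.015,15); st()
env.line_to([x,y,.19],feed=.05); env.line_to([x,y,.29],feed=.15); st()
panels([((x,y),.290+.035,.009,.04),((x,y),.148,.02,.04),((x,y),.134,.027,.05),((x,y),.090,.033,.05)],'b1.png')
```

```text
t 6.5 tcp [0.4403 0.149  0.1574] F [ 0.7 -0.6  0.8] open 0.0602 ff 0.0
t 7.1 tcp [0.44   0.149  0.1571] F [-1. -0.  1.] open 0.0249 ff 15.0
t 8.8 tcp [0.4396 0.149  0.289 ] F [ 0.6 -0.  -1.9] open 0.0254 ff 15.0
```

View pics/b1.png

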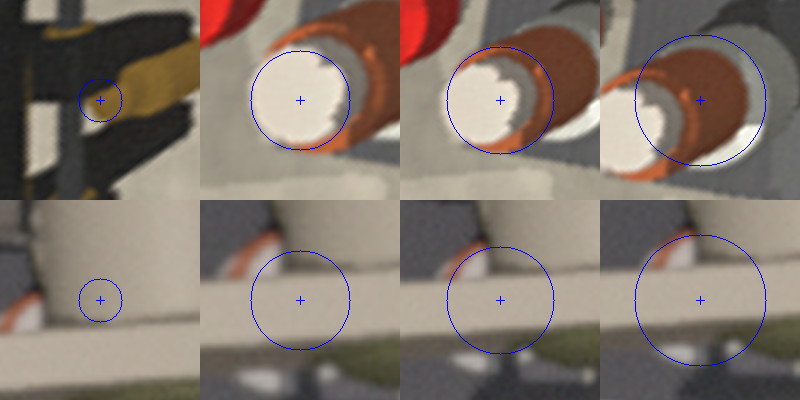

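The weight is held (opening 25 mm). The cover centre reads (0.4395, 0.150). Placing the weight now.

```bash
cat >> h.py <<'E'
def place(xy,z,opening,high=.29,feed_down=.12):
    p=env.read_state()['tool_pos']
    env.reach([*xy,high],R0)
    env.line_to([*xy,z+.025],feed=feed_down)
    zz=z+.025; f0=env.read_state()['force'][2]
    while zz>z-.003:
        zz-=.004 if zz>z+.006 else .0007
        env.line_to([*xy,zz],feed=.03)
        if zz<z+.004 and env.read_state()['force'][2]-f0>2.5: break
    st()
    claw.grip(opening); env.wait(.1); st()
E
python3 - <<'E'
from h import *
place(P['well'],.0171,.05)
x,y=P['well']
env.line_to([x,y,.07],feed=.06); env.line_to([x,y,.2],feed=.2); st()
panels([((x,y),.012,.024,.06),((x,y),.052,.009,.06),((.439,.1495),.148,.02,.04),((.439,.1495),.134,.027,.05)],'b2.png')
E
```

```text
t 16.3 tcp [ 0.6176 -0.302   0.0171] F [-2.3  1.2  4.8] open 0.0252 ff 15.0
t 16.9 tcp [ 0.6175 -0.302   0.0164] F [-0.7  0.1  0.1] open 0.0498 ff 0.0
t 18.8 tcp [ 0.6171 -0.3017  0.1984] F [ 0.  -0.1  0.1] open 0.0501 ff 0.0
```

View pics/b2.png

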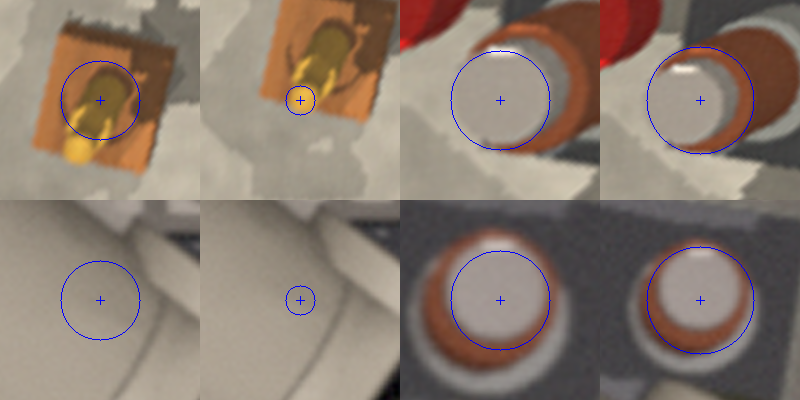

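The weight stands in the well at the target, with the knob on the cross, and contact came at floor height. The cover centre is about (0.439, 0.151).

Run:
```python
from h import *
x,y=.439,.1508
env.line_to([*P['well'],.26],feed=.2)
claw.grip(.056,12)
env.reach([x,y,.22],R0); env.line_to([x,y,.15],feed=.1); env.line_to([x,y,.1368],feed=.04); st()
claw.grip(.03,12); st()
env.line_to([x,y,.16],feed=.03); env.line_to([x,y,.25],feed=.15); st()
panels([((x,y),.2605,.02,.06),((x,y),.2605-.014,.02,.06),((x,y),.134,.027,.05),((x,y),.09,.033,.05)],'b3.png')
```

```text
t 22.7 tcp [0.439  0.1508 0.1367] F [0.2 1.2 0.2] open 0.0557 ff 0.0
t 23.1 tcp [0.4391 0.1508 0.1369] F [0.6 0.3 1.6] open 0.0394 ff 12.0
t 24.8 tcp [0.4386 0.1507 0.2491] F [-0. -0. -0.] open 0.0396 ff 12.0
```

View pics/b3.png

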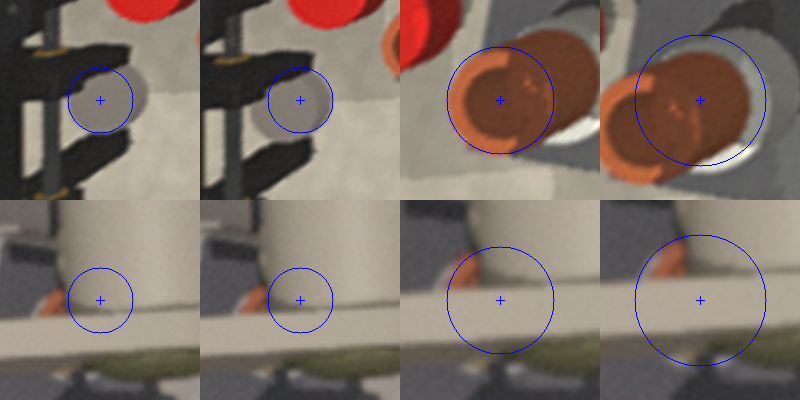

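The cover is held flat and centred, and the crucible rim matches the circle at (0.439, 0.1505). Placing the cover, then looking.

Run:
```python
from h import *
x,y=P['mat']
place(P['mat'],.0089,.056,high=.25)
env.line_to([x,y,.06],feed=.06); env.line_to([x,y,.24],feed=.2)
claw.grip(.074,20)
c=(.439,.1503)
panels([((x,y),.006,.04,.06),((x,y),.020,.02,.06),(c,.134,.027,.05),(c,.09,.033,.05)],'b4.png');st()
```

```text
t 31.1 tcp [0.6136 0.2775 0.009 ] F [-2.  -0.8  5.7] open 0.0395 ff 12.0
t 31.6 tcp [0.6135 0.2775 0.0082] F [-0.  -0.5  0.1] open 0.0559 ff 0.0
t 34.3 tcp [0.6135 0.2775 0.24  ] F [ 0.3 -0.2 -0.4] open 0.0738 ff 0.0
```

View pics/b4.png

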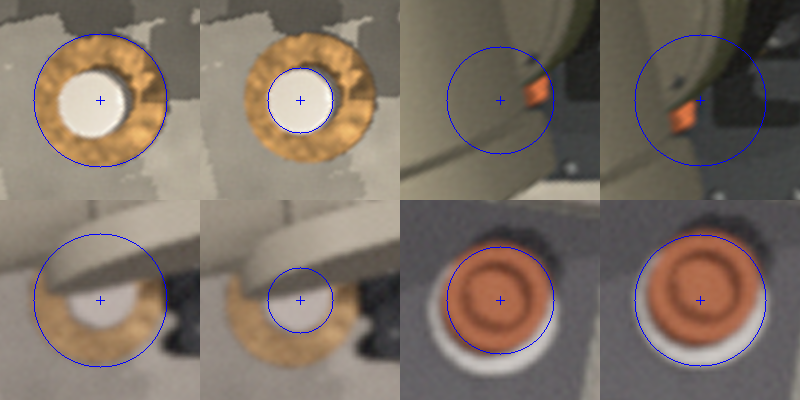

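The cover lies flat in the middle of the mat. Crucible next, at about (0.4385, 0.151).

Run:
```python
from h import *
x,y=.4385,.151
env.reach([x,y,.22],R0); env.line_to([x,y,.15],feed=.12); env.line_to([x,y,.098],feed=.06); st()
claw.grip(.044,20); st()
env.line_to([x,y,.12],feed=.03); env.line_to([x,y,.22],feed=.15); st()
panels([((x,y),.256,.027,.06),((.622,.006),.046,.042,.06),((x,y),.09,.033,.05)],'b5.png')
```

```text
t 36.9 tcp [0.4387 0.151  0.0983] F [-0.5  0.   0.2] open 0.0737 ff 0.0
t 37.3 tcp [0.4386 0.151  0.0982] F [-0.3  0.5  2. ] open 0.0532 ff 20.6
t 39.0 tcp [0.4381 0.151  0.2191] F [ 0.2  0.7 -0.8] open 0.0529 ff 20.6
```

View pics/b5.png

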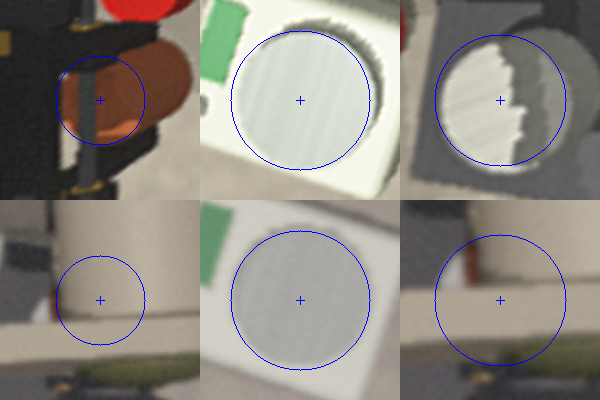

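The crucible is held upright and centred. The block centre is about (0.439, 0.149). Placing on the pan.

Run:
```python
from h import *
x,y=P['pan']
place(P['pan'],.0542,.074,high=.22)
env.line_to([x,y,.12],feed=.06); env.line_to([x,y,.24],feed=.2)
claw.grip(.086,25); 
env.reach([.439,.10,.26],R0)
c=(.439,.1495)
panels([((x,y),.046,.042,.06),((x,y),.090,.027,.06),(c,.09,.033,.05)],'b6.png');st()
```

```text
t 44.8 tcp [0.622  0.006  0.0542] F [-2.7 -0.2  5.5] open 0.0529 ff 20.7
t 45.4 tcp [0.622  0.006  0.0535] F [0.3 0.6 0.7] open 0.0739 ff 0.0
t 48.7 tcp [0.4402 0.0994 0.2597] F [-0.1  1.   0.3] open 0.0866 ff 0.0
```

View pics/b6.png

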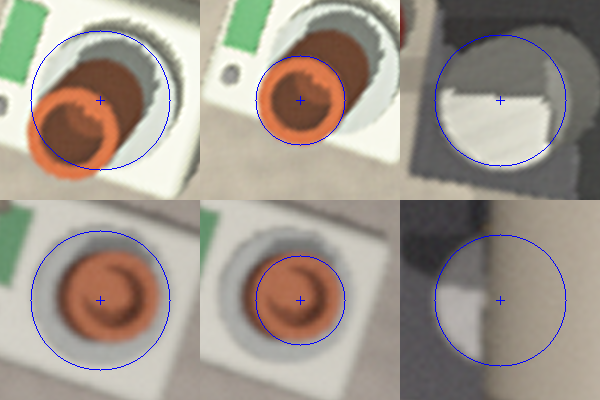

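The crucible stands upright, centred on the pan. Last piece is the block, at about (0.4395, 0.1492).

Run:
```python
from h import *
x,y=.4395,.1492
env.reach([x,y,.18],R0); env.line_to([x,y,.11],feed=.12); env.line_to([x,y,.066],feed=.05); st()
claw.grip(.055,35); st()
env.line_to([x,y,.09],feed=.03); env.line_to([x,y,.22],feed=.15); st()
panels([((x,y),.244,.033,.06),((.447,-.137),.008,.05,.06)],'b7.png')
place(P['slab'],.0142,.086,high=.22)
x,y=P['slab']
env.line_to([x,y,.08],feed=.06); env.line_to([x,y,.28],feed=.2)
env.reach([.35,-.35,.3],R0); st()
panels([(P['well'],.052,.009,.06),(P['mat'],.020,.02,.06),(P['pan'],.09,.027,.06),(P['slab'],.038,.033,.06)],'b8.png')
save('scene','s9.png')
```

```text
t 51.0 tcp [0.4397 0.1492 0.0662] F [-0.7 -0.5 -0.4] open 0.0863 ff 0.0
t 51.4 tcp [0.4396 0.1492 0.0662] F [-0.1 -0.3  2.8] open 0.0652 ff 35.0
t 53.4 tcp [0.4391 0.1491 0.2192] F [-0.5 -0.1 -2.1] open 0.0651 ff 35.0
t 59.7 tcp [ 0.447  -0.137   0.0141] F [-2.1  1.2  6. ] open 0.0653 ff 35.0
t 60.2 tcp [ 0.447  -0.137   0.0136] F [-0.7 -1.   0.7] open 0.086 ff 0.0
t 63.6 tcp [ 0.3504 -0.3492  0.2997] F [ 0.  -0.1  0. ] open 0.0859 ff 0.0
```

View pics/b8.png

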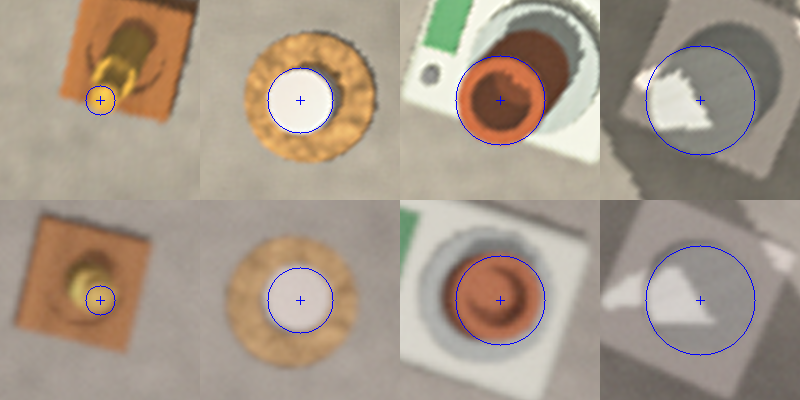

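View pics/s9.png

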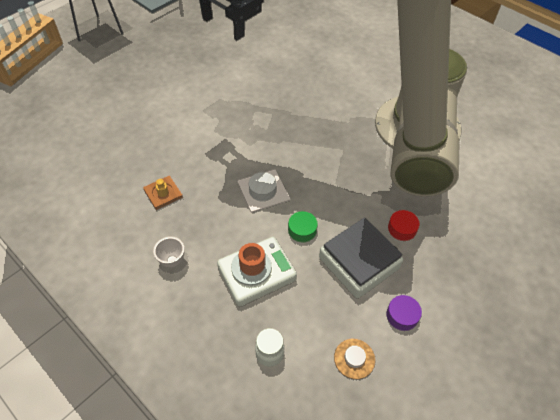

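The final views show all four pieces standing on their marks: weight (162,188), cover (355,356), crucible (252,260) and block (263,183). The jar, mortar and look-alikes have not moved.

```bash
python3 -c "
from h import *
print(job.job_done())"
```

```text
the job is handed in; nothing more can be done
None
```

I took the stack apart from the top down: the weight is in the well, the cover on the mat, the crucible on the pan and the block on the tile. The final pictures show each piece in place, and I handed the job in at about 64 s; the hand-in returned no verdict.

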